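Key the drive pulley of a jar mill onto its shaft

ROBOT

A 7-joint arm with a two-finger parallel gripper is mounted at the origin on the work surface. World frame = base frame: x ahead of the robot, y to its left, z up, the work surface at z = 0. Lengths are in m, angles in rad, forces in N, time in s.
With the tool pointing down it reaches from about 0.425 to 0.925 m from the base axis. Payload 6.8 kg.
Tool frame: the origin (TCP) lies at the very end of the fingers, on their centre line; the grasp point (between the pads) lies 19 mm behind it; z points along the fingers, y is the line along which they close (so a half turn about z gives the same grasp; the last joint's range is limited). The gripper opens to 85 mm and grips with 20 to 120 N. Pads are 22 mm wide; open, the fingers measure 114 mm over their backs; the gripper's body (76 mm by 85 mm) begins 54 mm behind the grasp point. The pads swing forward as they close: fully open they stand 13 mm farther back than shut.
Start: joints at [-1.406, 0.477, 0.022, 1.555, -0.011, 1.109, -0.083], TCP at [0.182, 0.65, 0.231] pointing down, gripper open.
Joint ranges: [-2.96, 2.96], [-0.34, 2.1], [-1.41, 1.46], [0.24, 2.44], [-1.37, 4.51], [0.17, 1.92], [-2.96, 2.96]. Speed limits (rad/s): [2.39, 2.39, 3.14, 3.14, 3.14, 3.14, 3.14].

INTERFACE

Orientations are given as a rotation vector (axis times angle).
In Python, from bench import monitor, optics, r gives the robot as it stands.
- The arm moves only by the shell command python3 -m crank 'ROWS' [OPENING] [FORCE]. ROWS is JSON, a list of rows, each a list of 2 entries, a list of its own where there are three numbers: the shift along the tool's x, y, z in cm, then the turn, a rotation vector about the tool's x, y, z in rad. A call has 1 to 5 rows; each row shifts and turns the commanded pose from where the row before left it, along the tool's axes as they then stand; what a row does not reach is not made up. A row lasts 1/10 s, in which the tool goes at most 50 mm and 8.59 degrees, less where a joint would pass 70% of its speed; a pose out of reach is approached as far as the arm can. A call is refused whole if a number of a shift passes 5 or a number of a turn 0.15, either way. A call with a gripper value outside its range is refused whole. OPENING is the finger opening in cm, from 0 to 8.54, set as the call begins (- or left out, the last holds). The fingers move at their own pace and stop on an object; FORCE is the grip in N (left out, the last holds). Time passes only in rows, so rows that do not move let the fingers close. It gives the time, the measured TCP pose, the force, the opening and the grip force at its end, in the units of the state.
- monitor.get_obs(): the state, without advancing time (a new reading comes with each control period).
- optics.grab_frame(name): name is "scene" or "top"; returns (picture, depth): 420x560x3 uint8, red, green, blue; 420x560 float32, m along the optical axis (not along the pixel's ray), 0 where there is no reading.
- optics.camera_model(name): a dict with "vertical_fov" (degrees; the focal length in pixels is half the picture's height over the tangent of half this angle, whatever the lens; pixels are square), "cx", "cy" (the principal point, pixels), "R" (3x3) and "t" (3): a world point X has camera coordinates R X + t. Camera axes: x right, y down, z forward; pixel columns grow to the right and rows downward; lengths in m; the calibration is good to about 2 mm. A picture is of the moment at which its call begins. camera_model takes no time and is no camera call.
- r.hand_in(): hands the job in; it is judged then, once.
The state is a dict: "clock": time; "joints": joint angles; "qvel": joint speeds; "tau": joint torques, N m; "tcp_pos": TCP position; "orientation": TCP orientation; "contact_force": force on the tool from outside, world axes, zero at the start; "moment": the same for the moment, N m; "grip_width": finger opening in m; "gripper_force": force on a finger pad.
Only numpy, scipy, OpenCV 4.12 (cv2) and the standard library are available. Lean on these libraries where they do the work, as an engineer would, in place of code of your own. Each camera call takes 0.05 s, during which the arm holds its last target. There are 200 camera calls.

TASK

Fit the drive pulley of the laboratory jar mill: first push the pulley fully home along its shaft, against the shoulder; then lay the gib-head taper key in the shaft's keyway, thin end first, and drive it under the pulley's hub with steady pushes or light taps until it is tight, without forcing it. Let go of the key, and leave the other things on the bench where they are.

Things in the scene. Friction and masses are not known exactly. Their poses are not given: they have to be found in the camera images.
- mill: Bench jar mill, fixed: two black rubber rollers between grey end plates 155 mm high; a bare steel shaft comes out of the plate at its +y end. Origin on the table straight below the shaft's shoulder; +y along the shaft outwards, z up. Shaft level, 36 mm in diameter, axis 105 mm above the table, shoulder at y 0, end at y 68 mm. The dark iron V-belt pulley sits on it.
- shaft_end (a point): Middle of the keyway's floor at the outer end of the shaft (mill frame x 0, y 68, z 117.5 mm); axes as the mill's. The keyway runs along the top of the shaft, open upwards and at this end: 12.8 mm wide, level floor, chamfered lips about 4 mm high. The key rests on this floor.
- keyway_mouth (a point): Middle of the keyway's floor where the key goes under the hub of the pulley when that is home (mill frame x 0, y 38, z 117.5 mm); axes as the mill's, the key is driven to -y. The slot here is 10.1 mm high, 14.4 mm wide; its roof falls 1 in 10 inwards like the key's top. Its height differs by up to 1 mm either way, so the key gets tight with its tip 15 to 38 mm under the hub: feel it.
- pulley (a joint): How far the pulley stands off the shoulder, m: 0 = home, 0.008 to 0.020 at the start, growing outwards (mill +y). Slides with about 3 N of friction. Rim 96 mm in diameter, mill y 0 to 22 mm when home; in front of it the hub, 60 mm in diameter, to y 38 mm. The rim's flat front stands free over the hub, 30 to 48 mm above the shaft's axis.
- key_head (a point): Centre of the head of the steel gib-head taper key, half-way up, 11 mm above its flat underside, on which it lies. +x runs to the thin end, z up. Head 14 mm long, 10 wide, 22 high; the shank goes on 70 mm from the head's front, 10 mm wide, 14.5 mm thick falling 1 in 10 to 7.5 mm at the tip. 84 mm in all, about 100 g.
- key_tip (a point): Centre of the key's thin end face, 77 mm ahead of key_head, 3.75 mm above the underside; axes as key_head. The key slides freely until its top meets the hub's roof, then it binds within 1 or 2 mm. A push of 12 to 18 N along the shaft makes it tight and it stays wedged by itself, pressing on the hub about as hard as it was pushed; beyond 25 N it is forced and strains the hub.
- gib_key: The same gib-head key: origin at the middle of its underside, 35 mm ahead of key_head (x) and 11 mm lower; axes as key_head.
- plain_key: Bystander: plain parallel key, steel, round ends, no head, 60 x 10 x 9 mm; origin under its middle.
- collar: Bystander: steel ring 38 mm in diameter, 14 mm high; origin under its centre.
- spanner: Bystander: steel spanner 170 mm long, lying flat.
- beaker: Bystander: glass beaker 70 mm in diameter, 85 mm high; origin under its centre.
- mill_jar: Bystander: white ceramic mill jar 110 mm in diameter, 135 mm high; origin under its centre.
- amber_bottle: Bystander: brown glass bottle 60 mm in diameter, 115 mm high; origin under its centre.
- amber_small: Bystander: brown glass bottle 48 mm in diameter, 90 mm high; origin under its centre.
- wash_bottle: Bystander: white wash bottle 70 mm in diameter, 205 mm high with its spout; origin under its centre.
There are look-alikes about, which are no part of the job. Leave any green look-alike of the gib_key alone.

How it is judged:
By the outcome, as a careful person would: the job done as asked, in the order asked, and still so for the second after the job is handed in, with the robot touching nothing.
It also fails if it takes over 64 s, if anything falls off the work surface, if the arm or the gripper's body presses on something with over 40 N, if the wrist force passes 120 N, or if a joint passes its speed limit or range.

## Working session

There is one attempt and no reset: what is moved stays moved. The work goes in short steps, Python scripts to look and compute and a shell command to move; the robot and the scene stay as the last step left them, time stands still between calls to the robot, and variables do not carry over. Pictures are saved under pics/ and viewed, at most 10 in all, crops included, and the job is handed in when it is done.

```bash
mkdir -p pics; ls
cat > h.py <<'E'
from bench import monitor, optics, r
import numpy as np, cv2
from scipy.spatial.transform import Rotation as Ro
def cam(n):
    c=optics.camera_model(n); f=210/np.tan(np.radians(c["vertical_fov"])/2)
    return f,c["cx"],c["cy"],np.array(c["R"]),np.array(c["t"])
def cloud(n,d):
    f,cx,cy,R,t=cam(n); v,u=np.mgrid[:420,:560]
    P=np.stack([(u-cx)*d/f,(v-cy)*d/f,d],-1)
    return (P-t)@R   # R^T (P-t)
def ray(n,u,v,z):
    f,cx,cy,R,t=cam(n); d=R.T@np.array([(u-cx)/f,(v-cy)/f,1]); o=-R.T@t
    return o+d*(z-o[2])/d[2]
def local(p,mon=None):
    s=monitor.get_obs(); M=Ro.from_rotvec(s["orientation"])
    return M.inv().apply(np.array(p)-s["tcp_pos"])*100
E
python3 - <<'E'
from h import *
for n in("scene","top"):
    p,d=optics.grab_frame(n); np.save(f"{n}.npy",p); np.save(f"{n}_d.npy",d); cv2.imwrite(f"pics/{n}.png",p[...,::-1])
    print(cam(n))
s=monitor.get_obs();print(s); print(Ro.from_rotvec(s["orientation"]).as_matrix().round(3))
E
```

```text
pics
(np.float64(414.354398931633), 280.27623098084285, 215.24642334715548, array([[-0.50063983,  0.86545166,  0.01879296],
       [ 0.5995035 ,  0.36229347, -0.7136799 ],
       [-0.62446402, -0.34603014, -0.70021984]]), array([ 0.223588  , -0.24220859,  1.57699166]))
(np.float64(394.6368010416267), 280.62406198208913, 198.1617253763262, array([[-0.02489337, -0.99951285, -0.01882505],
       [-0.99594866,  0.02642347, -0.08595381],
       [ 0.08640936,  0.0166091 , -0.99612126]]), array([0.06215253, 0.51868315, 1.21825892]))
{'clock': 0.1, 'joints': array([-1.40609195,  0.47771367,  0.02238263,  1.55636945, -0.01147631,
        1.10931317, -0.0831169 ]), 'qvel': array([-7.79250487e-05, -2.31262761e-03,  9.68009448e-04, -2.38081007e-03,
       -7.15950649e-04, -8.39131608e-04, -7.12696231e-04]), 'tau': array([ 3.58159530e-03, -5.97764075e+01,  1.61343031e+00, -2.81959820e+01,
        1.28064890e-02,  5.01237242e-03, -2.64070246e-05]), 'tcp_pos': array([0.18176268, 0.64949961, 0.23041913]), 'orientation': array([-4.27217551e-01, -3.11234052e+00,  2.62905712e-03]), 'contact_force': array([-0.58174396, -0.14736415,  0.41655766]), 'moment': array([-0.01640762,  0.03774866, -0.01676349]), 'gripper_force': 0.0, 'grip_width': 0.08539184758882166}
[[-0.963  0.269 -0.   ]
 [ 0.269  0.963 -0.002]
 [-0.    -0.002 -1.   ]]
```

View pics/scene.png

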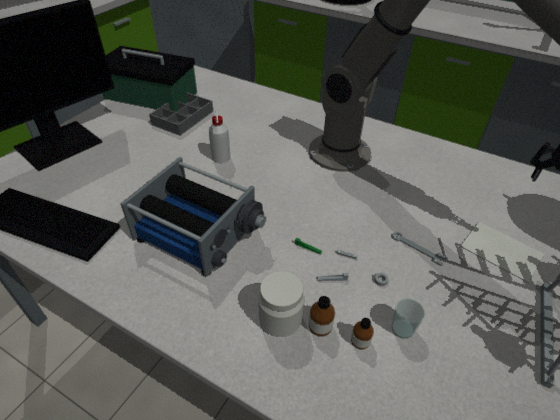

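View pics/top.png

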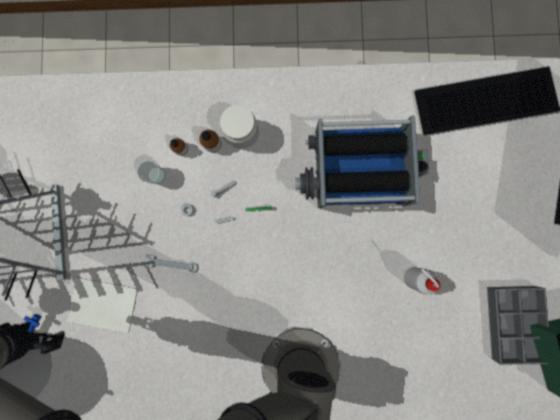

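Scene view: mill with its pulley at about (250,217), steel gib key at (333,277), green look-alike at (307,246), plain key at (346,254). Top view: shaft end at (300,183), gib key at (224,188). Next I'll take close crops and use depth.

Run:
```python
from h import *
T=np.load("top.npy");S=np.load("scene.npy")
def crop(I,u,v,w,h,k): return cv2.resize(I[v:v+h,u:u+w],(w*k,h*k),interpolation=cv2.INTER_CUBIC)
a=crop(T,205,170,50,60,8);b=crop(S,300,255,60,40,8)[:, :400]
c=crop(T,290,160,50,60,8);d=crop(S,225,190,50,40,8)
def st(x):return cv2.resize(x,(400,300))
o=np.vstack([np.hstack([crop(T,205,175,50,37,8),crop(S,308,260,50,37,8)]),np.hstack([crop(T,290,165,50,37,8),crop(S,225,198,50,37,8)])])
cv2.imwrite("pics/crops.png",o[...,::-1])
D=np.load("top_d.npy");P=cloud("top",D)
# mill: tall plates points
m=(P[...,2]>0.14)&(P[...,2]<0.17); m[:, :290]=0; m[:,440:]=0; m[:100]=0;m[220:]=0
q=P[m]; print("plate",len(q),q.min(0),q.max(0),np.median(q[:,2]))
r_=cv2.minAreaRect((q[:,:2]*1000).astype(np.float32));print(r_)
print((P[176:192:2,292:324:2,2]*1000).round(0).astype(int))
print((P[176:192:2,292:324:2,1]*1000).round(0).astype(int)[4])
print((P[180:198:1,210:240:2,2]*1000).round(0).astype(int))
```

```text
plate 1798 [ 0.48570094 -0.34183942  0.14001584] [ 0.7340285  -0.01534458  0.16127995] 0.150235380920189
((610.1859741210938, -178.6916046142578), (326.4739990234375, 248.32754516601562), 89.88111114501953)
[[  -2    0    1    1  127  132  127  154  143  142  151   -3   12  120
   157  154]
 [   2   -2  117  114  126  133  134  151  146  150  152  119  117  114
   156  152]
 [   2   -1  123  123  132  138  137  152  152  147  155  121  121  119
   154  154]
 [   0    0  116  122  134  133  137  151  149  146  154  119  119  117
   152  156]
 [  -4   -1  121  117  131  135  137  153  155 1259  152  116  119  118
   153  155]
 [   2    1  121  122  125  129  133  152  153  145  151  119  124  123
   145  154]
 [  -1    4  116  117  119  131  132  147  151  139  151  113  120  112
   147  157]
 [   0    1    1    4  112  127  126  143  143  138  145   -2    1   97
   145  153]]
[ 11   5   2  -4 -10 -15 -21 -26 -31  28 -43 -51 -57 -62 -65 -71]
[[  -1    3   -6    0    4    6   -3    5    3    5    2   -2    0   -3
     0]
 [1259    1   -3   -2    0    3    3   -2   -1    1    1   -2    8
[... 594 characters left out ...]
0    0   15   13   12   12   -1   -2   -4    1   -3
     2]
 [  -3    0    2    1   -3   13   10   12    3    2    0    2   -4   -4
     1]
 [  -6    3    3   -2   13   17   18   -3   -1   -3    3    3   -1    2
     2]
 [   5   -4   -2   15   19   14    5    2    2   -3    4    1    1   -3
     1]
 [   3   -2   20   18   15    7    0   -1    2   -1    0    5    2    1
     5]
 [   0   19   22   21   16    1    8   -3   -1   -3   -1    3    3    2
     0]
 [  -4   18   24   20   -2    1    3    2    0   -3    4    2   -2    0
     1]
 [  -1   21   19    0   -2    1   -1   -3   -1    0    1    3   -1   -3
     1]
 [  -4   -1    5   -1    2   -1    1    3    4    0    3    2   -1    0
     9]]
```

View pics/crops.png

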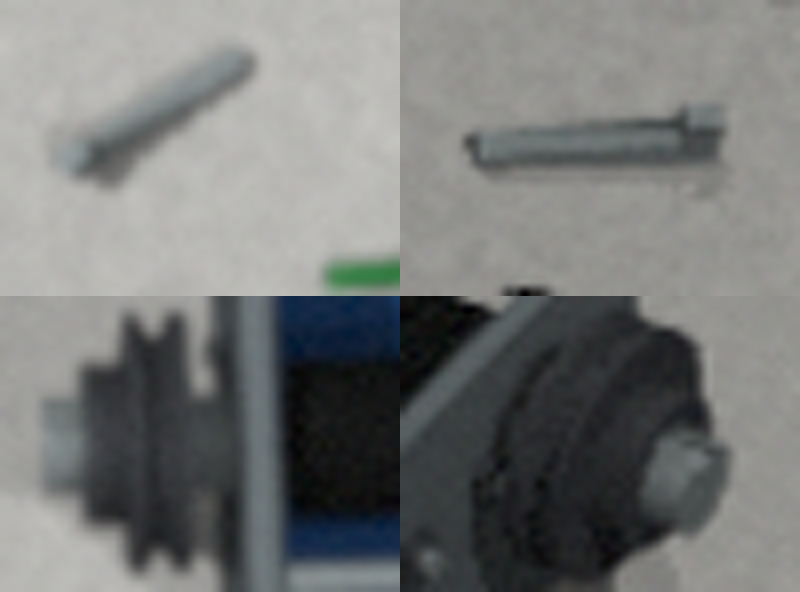

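Crops: in the top view the head is lower-left at about (214,194) and the tip upper-right at (236,182). On the shaft, the end is at u≈295.3, the hub face at 300 and the rim front at 306, with the axis at v≈183.6.

Run:
```python
from h import *
D=np.load("top_d.npy");P=cloud("top",D)
v,u=np.mgrid[:420,:560]
# plates yaw
for a,b in((314,328),(405,420)):
    m=(P[...,2]>0.145)&(P[...,2]<0.166)&(u>a)&(u<b)&(v>118)&(v<208)
    q=P[m]; k=np.polyfit(q[:,0],q[:,1],1); print("plate",len(q),"dy/dx",k, "y@.57",np.polyval(k,.57),q[:,0].min(),q[:,0].max())
# key
m=(P[...,2]>0.005)&(P[...,2]<.03)&(u>206)&(u<242)&(v>176)&(v<199)
q=P[m]
q=np.array([ray("top",uu,vv,.009) for uu,vv in zip(u[m],v[m])])
c,_,_=cv2.fitLine(q[:,:2].astype(np.float32),cv2.DIST_HUBER,0,.001,.001)[:2].ravel(),0,0
d=c/np.linalg.norm(c)
if d[1]>0:d=-d   # tip towards -y
L=(q[:,:2]-q[:,:2].mean(0))@d; print("key mean",q.mean(0),"dir",d,np.degrees(np.arctan2(d[1],d[0])),"extent",L.min(),L.max())
print("head",ray("top",213.9,194.0,.022),"tip",ray("top",236,182,.007))
# shaft
print("axis",[ray("top",x,y,.105)[:2].round(4) for x,y in((297.5,184),(303,183.6),(310,183.4))])
print("end",ray("top",295.3,184,.118),"hub",ray("top",300,184,.13),"rimfront",ray("top",306,183.5,.15))
m=(P[...,2]>0.09)&(P[...,2]<.16)&(u>293)&(u<313)&(v>165)&(v<205)
for a,b in((294,300),(301,306),(306,314)):
    s=P[m&(u>=a)&(u<b)]; print(a,len(s),(s[:,0].min()+s[:,0].max())/2,s[:,0].min(),s[:,0].max(),np.percentile(s[:,1],[2,98]))
# scene view of shaft end
P2=cloud("scene",np.load("scene_d.npy"))
print(P2[216:226:2,254:268:2].round(3)[...,1]); print(P2[216:226:2,254:268:2].round(3)[...,2]);print(P2[216:226:2,254:268:2].round(3)[...,0])
```

```text
plate 413 dy/dx [-0.00352541 -0.06934611] y@.57 -0.07135559965112007 0.48624446467939125 0.7320469179703798
plate 474 dy/dx [-0.00942851 -0.32629789] y@.57 -0.3316721377743248 0.4857009444367138 0.7256027773780294
key mean [0.55646653 0.23167683 0.009     ] dir [ 0.45959333 -0.8881295 ] -62.63913 extent -0.05800228540059135 0.0557364894378529
head [0.53898089 0.25932479 0.022     ] tip [0.57723802 0.19071026 0.007     ]
axis [array([ 0.5535, -0.0033]), array([ 0.5542, -0.0195]), array([ 0.5543, -0.0401])]
end [0.55208294 0.00347947 0.118     ] hub [ 0.55025118 -0.00977985  0.13      ] rimfront [ 0.54877957 -0.02609483  0.15      ]
294 59 0.553871727623211 0.5375123822226779 0.5702310730237441 [-0.0077319   0.00458644]
301 106 0.5609865271343121 0.525371938464075 0.5966011158045491 [-0.02564271 -0.01227413]
306 213 0.5549089563305307 0.5074510407805746 0.6023668718804869 [-0.04472097 -0.02582429]
[[-0.014 -0.011 -0.013 -0.008 -0.002  0.003 -0.057]
 [-0.012 -0.009 -0.009 -0.002 -0.     0.006  0.004]
 [-0.011 -0.01  -0.003  0.002  0.004  0.004 -0.047]
 [-0.01  -0.008 -0.002  0.004  0.006  0.005 -0.043]
 [-0.012 -0.005  0.001  0.004  0.004  0.005 -0.038]]
[[ 0.13   0.127  0.115  0.116  0.119  0.118 -0.002]
 [ 0.127  0.123  0.115  0.118  0.114  0.116  0.103]
 [ 0.121  0.114  0.118  0.119  0.113  0.105 -0.002]
 [ 0.116  0.11   0.113  0.115  0.11   0.099 -0.004]
 [ 0.105  0.108  0.11   0.106  0.099  0.09  -0.002]]
[[0.571 0.565 0.552 0.55  0.55  0.546 0.439]
 [0.575 0.569 0.559 0.559 0.552 0.551 0.537]
 [0.577 0.568 0.568 0.566 0.558 0.549 0.455]
 [0.579 0.571 0.57  0.569 0.562 0.55  0.461]
 [0.576 0.576 0.575 0.569 0.56  0.55  0.47 ]]
```

```bash
A='[[[-3.5,-3.25,0],[0,0,0]],[[-3.5,-3.25,0],[0,0,0]],[[-3.5,-3.25,0],[0,0,0]],[[-3.5,-3.25,0],[0,0,0]],[[-3.5,-3.25,0],[0,0,0]]]'; unset A
python3 -m crank '[[[-3.5,-3.25,0],[0,0,0]],[[-3.5,-3.25,0],[0,0,0]],[[-3.5,-3.25,0],[0,0,0]],[[-3.5,-3.25,0],[0,0,0]],[[-3.5,-3.25,0],[0,0,0]]]' 0 30
python3 -m crank '[[[-3.5,-3.25,0],[0,0,0]],[[-3.5,-3.25,0],[0,0,0]],[[-3.5,-3.25,0],[0,0,0]],[[-3.5,-3.25,0],[0,0,0]],[[-3.5,-3.25,0],[0,0,0]]]'
python3 -m crank '[[[-3.5,-3.25,0],[0,0,0]],[[-3.5,-3.25,0],[0,0,0]],[[-3.5,-3.25,0],[0,0,0]],[[-3.5,-3.25,0],[0,0,0]],[[-3.5,-3.25,0],[0,0,0]]]'
python3 -m crank '[[[0,0,0],[0,0,0.145]],[[0,0,0],[0,0,0.145]],[[0,0,0],[0,0,0.145]],[[0,0,0],[0,0,0.145]],[[0,0,0],[0,0,0.145]]]'
python3 -m crank '[[[0,0,0],[0,0,0.145]],[[0,0,0],[0,0,0.145]],[[0,0,0],[0,0,0.145]],[[0,0,0],[0,0,0.145]],[[0,0,0],[0,0,0]]]'
python3 - <<'E'
from h import *
s=monitor.get_obs(); print(s["joints"],Ro.from_rotvec(s["orientation"]).as_matrix().round(3)); print(local([.554,.03,.141]))
E
```

```text
clock: 0.6
tcp_pos: [0.3072, 0.4444, 0.231]
orientation: [-0.427, -3.112, 0.001]
contact_force: [1.8, 0.4, 0.7]
grip_width: 0.0123
gripper_force: 0.0
clock: 1.1
tcp_pos: [0.4318, 0.2409, 0.2312]
orientation: [-0.427, -3.112, -0.0]
contact_force: [1.2, -0.0, 0.6]
grip_width: -0.0002
gripper_force: 0.0
clock: 1.6
tcp_pos: [0.5566, 0.0374, 0.2312]
orientation: [-0.427, -3.112, -0.0]
contact_force: [0.6, 0.2, 0.4]
grip_width: -0.0
gripper_force: 0.0
clock: 2.1
tcp_pos: [0.5558, 0.0391, 0.2309]
orientation: [-1.511, -2.754, 0.001]
contact_force: [-0.1, 1.0, 0.1]
grip_width: -0.0002
gripper_force: 0.0
clock: 2.6
tcp_pos: [0.5558, 0.0393, 0.2309]
orientation: [-2.23, -2.212, 0.001]
contact_force: [1.2, -0.2, -0.3]
grip_width: 0.0
gripper_force: 0.0
[-0.68032199  0.32113892  0.62188865  1.87263641 -0.2175287   1.01649551
  0.02491754] [[ 0.008  1.    -0.001]
 [ 1.    -0.008 -0.   ]
 [-0.    -0.001 -1.   ]]
[-0.92354835 -0.16134199  8.9904934 ]
```

```bash
python3 -m crank '[[[-0.3,-0.15,3],[0,0,0]],[[-0.2,0,3],[0,0,0]],[[0,0,3],[0,0,0]],[[-1,0,0],[0,0,0]],[[-1,0,0],[0,0,0]]]' | grep -E 'tcp|force'
python3 -m crank '[[[-0.5,0,0],[0,0,0]],[[-0.5,0,0],[0,0,0]],[[-0.5,0,0],[0,0,0]],[[-0.5,0,0],[0,0,0]],[[0,0,0],[0,0,0]]]' | grep -E 'tcp|ct_force'
python3 -m crank '[[[-0.3,0,0],[0,0,0]],[[-0.3,0,0],[0,0,0]],[[-0.3,0,0],[0,0,0]],[[0,0,0],[0,0,0]],[[0,0,0],[0,0,0]]]' | grep -E 'tcp|ct_force'
```

```text
tcp_pos: [0.5543, 0.0132, 0.1415]
contact_force: [0.3, -0.4, 0.7]
gripper_force: 0.0
tcp_pos: [0.5544, -0.0067, 0.1417]
contact_force: [-0.2, -0.9, -0.0]
tcp_pos: [0.5542, -0.0149, 0.1413]
contact_force: [0.8, -0.4, -0.4]
```

```bash
for i in 1; do
python3 -m crank '[[[-0.25,0,0],[0,0,0]],[[-0.25,0,0],[0,0,0]],[[0,0,0],[0,0,0]]]' | grep -E 'tcp|ct_force'
python3 -m crank '[[[-0.25,0,0],[0,0,0]],[[-0.25,0,0],[0,0,0]],[[0,0,0],[0,0,0]]]' | grep -E 'tcp|ct_force'
python3 -m crank '[[[-0.2,0,0],[0,0,0]],[[-0.2,0,0],[0,0,0]],[[0,0,0],[0,0,0]]]' | grep -E 'tcp|ct_force'
done
```

```text
tcp_pos: [0.5542, -0.0195, 0.1412]
contact_force: [0.5, 1.7, -1.4]
tcp_pos: [0.5542, -0.0253, 0.1413]
contact_force: [1.3, 2.3, -1.2]
tcp_pos: [0.5542, -0.0294, 0.1413]
contact_force: [0.9, 2.0, -0.8]
```

```bash
python3 -m crank '[[[-0.2,0,0],[0,0,0]],[[0,0,0],[0,0,0]]]' | grep -E 'tcp|ct_force'
python3 -m crank '[[[-0.2,0,0],[0,0,0]],[[0,0,0],[0,0,0]]]' | grep -E 'tcp|ct_force'
python3 -m crank '[[[-0.2,0,0],[0,0,0]],[[0,0,0],[0,0,0]]]' | grep -E 'tcp|ct_force'
```

```text
tcp_pos: [0.5541, -0.0312, 0.1413]
contact_force: [1.1, 2.2, -0.0]
tcp_pos: [0.5542, -0.0317, 0.1413]
contact_force: [0.6, 4.6, -0.1]
tcp_pos: [0.5541, -0.0318, 0.1413]
contact_force: [0.8, 10.5, 1.1]
```

```bash
python3 -m crank '[[[-0.2,0,0],[0,0,0]],[[0,0,0],[0,0,0]]]' | grep -E 'tcp|ct_force'
python3 -m crank '[[[1.5,0,0],[0,0,0]],[[2.5,0,0],[0,0,0]],[[2,0,-3],[0,0,0]],[[4,0,-2],[0,0,0]],[[4.5,0,0],[0,0,0]]]' 4 40| grep -E 'tcp|ct_force'
python3 -m crank '[[[4.5,-0.5,0],[0,0,0]],[[4.5,-0.5,0],[0,0,0]],[[4.5,-0.5,0],[0,0,0]],[[2,0,0],[0,0,-0.126]],[[0,0,0],[0,0,-0.126]]]'| grep -E 'tcp|ct_force'
python3 -m crank '[[[0,0,0],[0,0,-0.127]],[[0,0,0],[0,0,-0.127]],[[0,0,0],[0,0,0]]]'
python3 - <<'E'
from h import *
print(local([.5375,.2625,.007]),Ro.from_rotvec(monitor.get_obs()["orientation"]).as_matrix().round(3))
p,d=optics.grab_frame("scene"); o=cv2.resize(p[230:300,290:400],(770,490),interpolation=cv2.INTER_CUBIC)
cv2.imwrite("pics/s2.png",o[...,::-1])
E
```

```text
tcp_pos: [0.5541, -0.0319, 0.1414]
contact_force: [-0.1, 15.0, 3.5]
tcp_pos: [0.5571, 0.1071, 0.1943]
contact_force: [1.7, 1.0, -1.5]
tcp_pos: [0.5403, 0.2675, 0.1908]
contact_force: [1.1, 0.5, 0.5]
clock: 7.1
tcp_pos: [0.5415, 0.2622, 0.1913]
orientation: [1.604, 2.7, -0.001]
contact_force: [-0.3, -0.4, 0.8]
grip_width: 0.04
gripper_force: 0.0
[ 0.23367417 -0.33156076 18.42622645] [[-0.479  0.878  0.   ]
 [ 0.878  0.479 -0.001]
 [-0.001 -0.    -1.   ]]
```

View pics/s2.png

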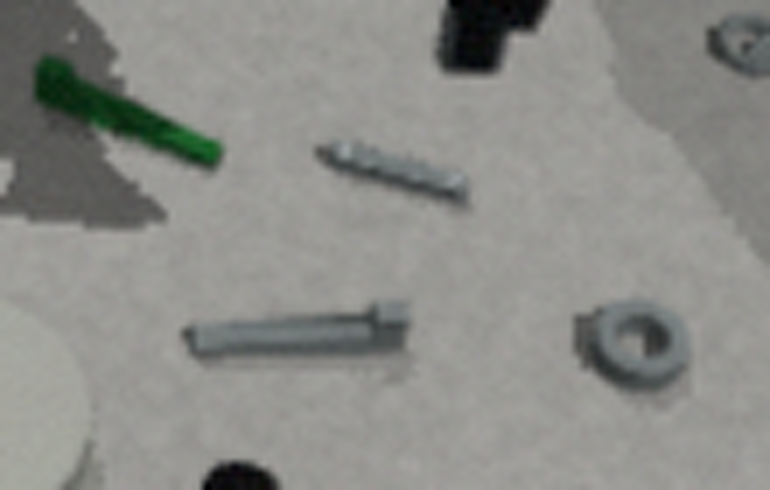

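The key at crop (190–410, 300–355) is undisturbed. The fingertips hang above at the top of the crop. I'll cross-check the head position from this view, then descend.

```bash
python3 - <<'E'
from h import *
print(ray("scene",346,274.3,.022),ray("scene",290+190/7,230+338/7,.004))
E
python3 -m crank '[[[0.2,-0.3,4.5],[0,0,0]],[[0,0,4.5],[0,0,0]],[[0,0,4.5],[0,0,0]],[[0,0,1.5],[0,0,0]],[[0,0,0],[0,0,0]]]'
python3 -c "
from h import *
print(local([.5375,.2625,.007]))"
```

```text
[0.54125747 0.26192147 0.022     ] [0.58103667 0.19526656 0.004     ]
clock: 7.65
tcp_pos: [0.5364, 0.2624, 0.0395]
orientation: [-1.606, -2.698, 0.007]
contact_force: [0.1, -0.5, 0.6]
grip_width: 0.0399
gripper_force: 0.0
[-0.04372681  0.11539867  3.25111859]
```

```bash
python3 -m crank '[[[0,0.2,1.6],[0,0,0]],[[0,0,1.6],[0,0,0]],[[0,0,0],[0,0,0]]]' | grep -E 'tcp|ct_force'
python3 -m crank '[[[0,0,0],[0,0,0]],[[0,0,0],[0,0,0]],[[0,0,0],[0,0,0]],[[0,0,0],[0,0,0]],[[0,0,0],[0,0,0]]]' 0.5 70
python3 -m crank '[[[0,0,-1],[0,0,0]],[[0,0,-2],[0,0,0]],[[0,0,-3],[0,0,0]],[[0,0,-3],[0,0,0]],[[0,0,-3],[0,0,0]]]'
python3 - <<'E'
from h import *
p,d=optics.grab_frame("scene"); o=cv2.resize(p[200:300,290:430],(784,560),interpolation=cv2.INTER_CUBIC)
cv2.imwrite("pics/s3.png",o[...,::-1])
E
```

```text
tcp_pos: [0.5386, 0.2644, 0.0081]
contact_force: [-0.8, -0.6, 0.0]
clock: 8.45
tcp_pos: [0.5399, 0.2648, 0.0102]
orientation: [1.604, 2.701, 0.002]
contact_force: [-1.6, -0.8, 5.9]
grip_width: 0.0077
gripper_force: 69.0
clock: 8.95
tcp_pos: [0.539, 0.2643, 0.1308]
orientation: [-1.604, -2.701, 0.001]
contact_force: [0.1, 0.1, -1.7]
grip_width: 0.0076
gripper_force: 68.5
```

View pics/s3.png

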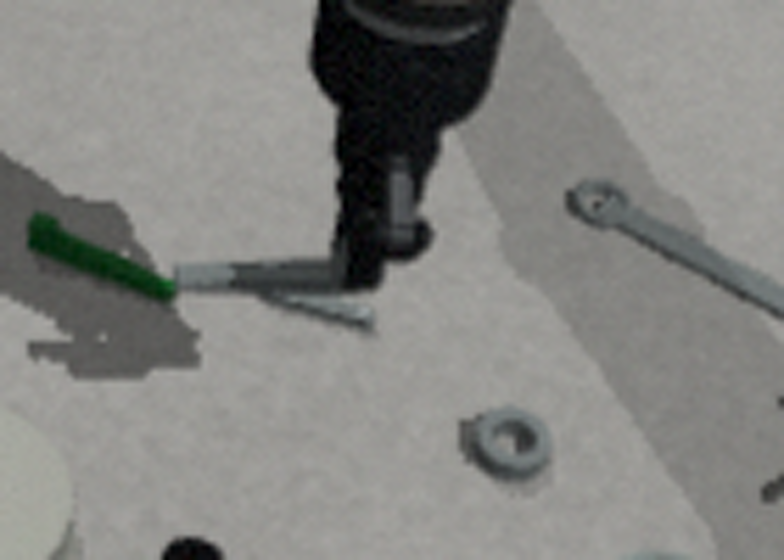

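The key is held by its head, roughly level, with its tip at crop (178,277). The plain key below it has not moved. Next I'll carry it to the shaft.

```bash
python3 -m crank '[[[0,0,-1.5],[0,0,0.126]],[[0,0,-1.5],[0,0,0.126]],[[0,0,0],[0,0,0.127]],[[0,0,0],[0,0,0.127]],[[0,0,0],[0,0,0]]]' | grep -E 'tcp|ct_force'
python3 -m crank '[[[-4,0.5,0],[0,0,0]],[[-4,0.5,0],[0,0,0]],[[-3,0.4,0],[0,0,0]],[[-2,0,0],[0,0,0]],[[0,0,0],[0,0,0]]]'
python3 - <<'E'
from h import *
print(Ro.from_rotvec(monitor.get_obs()["orientation"]).as_matrix().round(4))
for n in("scene","top"):
    p,d=optics.grab_frame(n); np.save(f"{n}2.npy",p); np.save(f"{n}2_d.npy",d)
S=np.load("scene2.npy");T=np.load("top2.npy")
c=lambda I,u,v,w,h,k:cv2.resize(I[v:v+h,u:u+w],(w*k,h*k),interpolation=cv2.INTER_CUBIC)
cv2.imwrite("pics/a3.png",np.vstack([c(T,245,165,80,30,10)[:, :800],c(S,230,190,80,30,10)])[...,::-1])
E
```

```text
tcp_pos: [0.539, 0.2646, 0.1595]
contact_force: [-0.6, 0.6, -0.9]
clock: 10.0
tcp_pos: [0.5524, 0.1301, 0.1596]
orientation: [2.231, 2.21, -0.002]
contact_force: [0.6, -0.3, -0.8]
grip_width: 0.0075
gripper_force: 68.6
[[ 9.6e-03  1.0e+00 -1.0e-04]
 [ 1.0e+00 -9.6e-03 -1.3e-03]
 [-1.3e-03 -1.0e-04 -1.0e+00]]
```

View pics/a3.png

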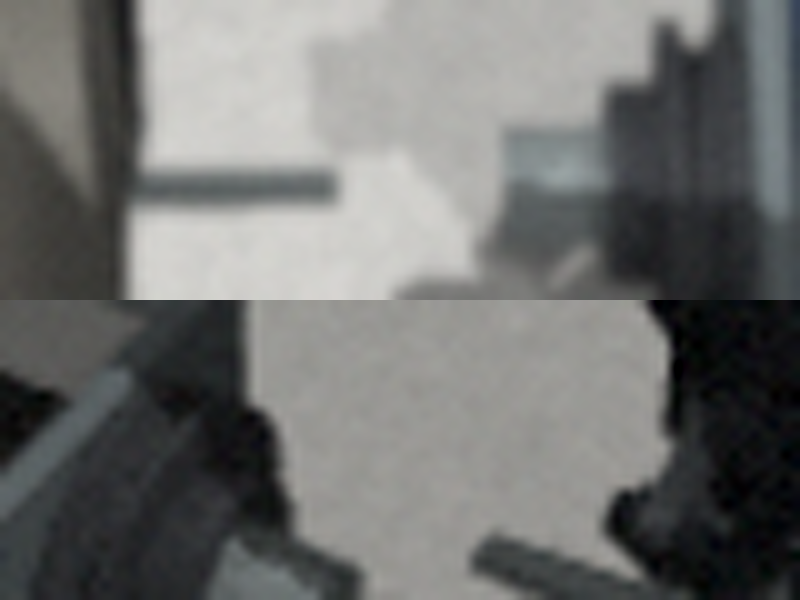

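Top view (upper half): key at v≈183.7, u 259–278.7, and the shaft spans v 177.8–190.5 with its end at u≈295.5. In the scene view (lower half) the tip lies beyond the shaft end. I'll compute the lateral offset and tilt.

Run:
```python
from h import *
T=np.load("top2.npy").astype(int).sum(2);D=np.load("top2_d.npy");P=cloud("top",D)
v,u=np.mgrid[:420,:560]
m=(P[...,2]>.12)&(u>=262)&(u<279)&(v>178)&(v<190)
q=P[m]; print(len(q)); k=np.polyfit(q[:,1],q[:,2],1); print("slope top",k[0],"(level: +0.1)", "z@mean",q[:,2].mean(),"y",q[:,1].mean(), q[:,1].min())
print("x-line",np.polyfit(q[:,1],q[:,0],1),q[:,0].mean())
# subpixel centre by darkness weight per column
def col(c,a,b,inv=True):
    w=T[a:b,c].astype(float); bg=(w[0]+w[-1])/2; w=np.clip(bg-w-60,0,None); return (w*np.arange(a,b)).sum()/w.sum()
cs=range(261,278); vs=[col(c,177,191) for c in cs]
X=np.array([ray("top",c,x,.156) for c,x in zip(cs,vs)]); f=np.polyfit(X[:,1],X[:,0],1); print("key x at tip",np.polyval(f,X[-1,1]),"slope dx/dy",f[0],"std",(X[:,0]-np.polyval(f,X[:,1])).std())
print("axis x at y0,.105",ray("top",298,184.15,.105))
print("tip",ray("top",278.7,183.7,.153)); 
D0=np.load("top_d.npy")
for c in range(295,301): print(c,T[174:196,c])
```

```text
68
slope top 0.10494278017835927 (level: +0.1) z@mean 0.15922372916464614 y 0.07531666773786394 0.05277744626372062
x-line [0.01313633 0.54941094] 0.5504003258579855
key x at tip 0.5510254929539192 slope dx/dy 0.011219435783104727 std 0.00012354673821627705
axis x at y0,.105 [ 0.55300846 -0.00472813  0.105     ]
tip [0.54994019 0.0510397  0.153     ]
295 [545 538 530 481 439 444 453 463 461 420 390 372 332 289 276 274 297 337
 359 369 368 361]
296 [545 539 523 470 399 401 415 420 418 343 312 285 282 274 260 265 282 318
 352 366 366 369]
297 [547 537 519 464 398 404 414 420 404 333 298 282 272 273 261 260 270 298
 336 360 370 368]
298 [539 532 513 470 396 407 421 425 415 357 302 280 278 271 257 257 264 280
 311 332 353 368]
299 [528 525 520 474 404 404 414 432 448 396 319 279 278 264 260 252 253 280
 312 331 330 348]
300 [526 526 520 468 407 406 422 432 471 426 324 273 280 263 267 261 268 312
 360 366 318 334]
```

```bash
python3 -m crank '[[[-2,0.25,0],[0,0,0]],[[-2,0,0],[0,0,0]],[[-1.8,0,0],[0,0,0]],[[0,0,1.3],[0,0,0]],[[0,0,1.2],[0,0,0]]]' | grep -E 'tcp|ct_force'
python3 -m crank '[[[0,0,0.2],[0,0,0]],[[0,0,0],[0,0,0]]]' | grep -E 'tcp|ct_force'
python3 -m crank '[[[0,0,0.2],[0,0,0]],[[0,0,0],[0,0,0]]]' | grep -E 'tcp|ct_force'
python3 -m crank '[[[0,0,0.15],[0,0,0]],[[0,0,0],[0,0,0]]]' | grep -E 'tcp|ct_force|grip_w'
```

```text
tcp_pos: [0.5545, 0.0783, 0.1334]
contact_force: [1.3, 0.4, -1.1]
tcp_pos: [0.554, 0.078, 0.1313]
contact_force: [-0.4, -0.8, -1.2]
tcp_pos: [0.5547, 0.077, 0.1303]
contact_force: [0.9, -0.1, -0.8]
tcp_pos: [0.5546, 0.0765, 0.1289]
contact_force: [0.0, 1.4, -1.3]
grip_width: 0.0075
```

```bash
python3 -m crank '[[[-0.5,0,0],[0,0,0]],[[0,0,0.1],[0,0,0]],[[0,0,0],[0,0,0]]]' | grep -E 'tcp|ct_force'
python3 -m crank '[[[0,0,0.1],[0,0,0]],[[0,0,0],[0,0,0]]]' | grep -E 'tcp|ct_force'
python3 -m crank '[[[0,0,0.1],[0,0,0]],[[0,0,0],[0,0,0]]]' | grep -E 'tcp|ct_force|grip_w|moment'
python3 -c "
from h import *
s=monitor.get_obs();print(s['moment'],Ro.from_rotvec(s['orientation']).as_matrix().round(4)[2])"
```

```text
tcp_pos: [0.5546, 0.0708, 0.1278]
contact_force: [0.6, -0.2, -1.3]
tcp_pos: [0.5546, 0.0711, 0.1268]
contact_force: [0.6, -0.9, 1.2]
tcp_pos: [0.5546, 0.0714, 0.1259]
contact_force: [0.4, -1.0, 2.5]
grip_width: 0.0077
[-0.30849538 -0.10184015 -0.01095573] [-1.e-04  3.e-04 -1.e+00]
```

Contact came at the expected floor height, so the tip is in the keyway. Next I'll feel for the side walls.

```bash
python3 -m crank '[[[0,0,-0.05],[0,0,0]],[[0,0,0],[0,0,0]]]' | grep -E 'tcp|ct_force'
python3 -m crank '[[[0,0.15,0],[0,0,0]],[[0,0,0],[0,0,0]]]' | grep -E 'tcp|ct_force'
python3 -m crank '[[[0,0.1,0],[0,0,0]],[[0,0,0],[0,0,0]]]' | grep -E 'tcp|ct_force'
python3 -m crank '[[[0,-0.4,0],[0,0,0]],[[0,0,0],[0,0,0]]]' | grep -E 'tcp|ct_force'
python3 -m crank '[[[0,-0.1,0],[0,0,0]],[[0,0,0],[0,0,0]]]' | grep -E 'tcp|ct_force'
```

```text
tcp_pos: [0.5546, 0.0713, 0.1264]
contact_force: [0.8, -1.5, 0.9]
tcp_pos: [0.5557, 0.0714, 0.1261]
contact_force: [0.3, -0.8, 2.2]
tcp_pos: [0.5566, 0.0715, 0.1261]
contact_force: [-0.9, 0.1, 1.5]
tcp_pos: [0.5536, 0.0716, 0.1267]
contact_force: [2.4, -1.1, 2.1]
tcp_pos: [0.5529, 0.0716, 0.1267]
contact_force: [3.4, -0.1, 0.7]
```

```bash
python3 -m crank '[[[0,0.25,0],[0,0,0]],[[-0.4,0,0],[0,0,0]],[[-0.4,0,0],[0,0,0]],[[0,0,0],[0,0,0]]]' | grep -E 'tcp|ct_force'
python3 -m crank '[[[-0.4,0,0],[0,0,0]],[[-0.3,0,0],[0,0,0]],[[0,0,0],[0,0,0]]]' | grep -E 'tcp|ct_force'
python3 -m crank '[[[-0.2,0,0],[0,0,0]],[[-0.2,0,0],[0,0,0]],[[0,0,0],[0,0,0]]]' | grep -E 'tcp|ct_force'
python3 -m crank '[[[-0.2,0,0],[0,0,0]],[[-0.2,0,0],[0,0,0]],[[0,0,0],[0,0,0]]]' | grep -E 'tcp|ct_force'
```

```text
tcp_pos: [0.5544, 0.0631, 0.1264]
contact_force: [1.0, 0.7, 3.1]
tcp_pos: [0.5544, 0.0558, 0.1264]
contact_force: [1.5, 2.4, 3.8]
tcp_pos: [0.5544, 0.0522, 0.1264]
contact_force: [1.2, 3.8, 4.1]
tcp_pos: [0.5545, 0.0483, 0.1265]
contact_force: [1.3, 3.5, 5.7]
```

```bash
python3 -m crank '[[[0,0.03,-0.08],[0,0,0]],[[-0.2,0,0],[0,0,0]],[[-0.2,0,0],[0,0,0]],[[0,0,0],[0,0,0]]]' | grep -E 'tcp|ct_force'
python3 -m crank '[[[-0.2,0,0],[0,0,0]],[[-0.1,0,0],[0,0,0]],[[0,0,0],[0,0,0]]]' | grep -E 'tcp|ct_force'
python3 -m crank '[[[-0.1,0,0],[0,0,0]],[[-0.1,0,0],[0,0,0]],[[0,0,0],[0,0,0]]]' | grep -E 'tcp|ct_force'
python3 -m crank '[[[-0.1,0,0],[0,0,0]],[[-0.1,0,0],[0,0,0]],[[0,0,0],[0,0,0]]]' | grep -E 'tcp|ct_force'
```

```text
tcp_pos: [0.5545, 0.0438, 0.1271]
contact_force: [1.1, 2.5, 3.5]
tcp_pos: [0.5545, 0.0412, 0.1271]
contact_force: [0.6, 2.9, 3.1]
tcp_pos: [0.5546, 0.0393, 0.1271]
contact_force: [0.4, 3.6, 4.0]
tcp_pos: [0.5546, 0.0373, 0.1272]
contact_force: [0.4, 2.8, 5.1]
```

```bash
python3 -m crank '[[[0,0,-0.06],[0,0,0]],[[-0.1,0,0],[0,0,0]],[[-0.1,0,0],[0,0,0]],[[0,0,0],[0,0,0]]]' | grep -E 'tcp|ct_force'
python3 -m crank '[[[-0.1,0,0],[0,0,0]],[[-0.1,0,0],[0,0,0]],[[0,0,0],[0,0,0]]]' | grep -E 'tcp|ct_force'
python3 -m crank '[[[-0.1,0,0],[0,0,0]],[[-0.1,0,0],[0,0,0]],[[0,0,0],[0,0,0]]]' | grep -E 'tcp|ct_force'
python3 -m crank '[[[-0.1,0,0],[0,0,0]],[[-0.1,0,0],[0,0,0]],[[0,0,0],[0,0,0]]]' | grep -E 'tcp|ct_force'
```

```text
tcp_pos: [0.5544, 0.035, 0.1276]
contact_force: [1.6, 1.9, 2.2]
tcp_pos: [0.5544, 0.0331, 0.1276]
contact_force: [1.0, 2.8, 1.6]
tcp_pos: [0.5544, 0.0311, 0.1277]
contact_force: [0.8, 1.2, 1.2]
tcp_pos: [0.5544, 0.0291, 0.1277]
contact_force: [0.6, 2.8, 0.7]
```

```bash
python3 -m crank '[[[-0.1,0,0],[0,0,0]],[[-0.1,0,0],[0,0,0]],[[0,0,0],[0,0,0]]]' | grep -E 'tcp|ct_force'
python3 -m crank '[[[-0.1,0,0],[0,0,0]],[[-0.1,0,0],[0,0,0]],[[0,0,0],[0,0,0]]]' | grep -E 'tcp|ct_force'
python3 -m crank '[[[-0.1,0,0],[0,0,0]],[[-0.1,0,0],[0,0,0]],[[0,0,0],[0,0,0]]]' | grep -E 'tcp|ct_force'
```

```text
tcp_pos: [0.5544, 0.0271, 0.1277]
contact_force: [1.0, 1.9, 1.6]
tcp_pos: [0.5545, 0.0251, 0.1277]
contact_force: [1.7, 1.4, 1.6]
tcp_pos: [0.5545, 0.0232, 0.1277]
contact_force: [1.5, 2.0, 2.3]
```

```bash
python3 -m crank '[[[-0.1,0,0],[0,0,0]],[[-0.1,0,0],[0,0,0]],[[0,0,0],[0,0,0]]]' | grep -E 'tcp|ct_force'
python3 -m crank '[[[-0.1,0,0],[0,0,0]],[[-0.1,0,0],[0,0,0]],[[0,0,0],[0,0,0]]]' | grep -E 'tcp|ct_force'
python3 -m crank '[[[-0.1,0,0],[0,0,0]],[[0,0,0],[0,0,0]]]' | grep -E 'tcp|ct_force|grip_w'
```

```text
tcp_pos: [0.5544, 0.0223, 0.1277]
contact_force: [0.5, 4.2, 0.9]
tcp_pos: [0.5545, 0.0221, 0.1277]
contact_force: [1.4, 8.7, 3.3]
tcp_pos: [0.5545, 0.022, 0.1277]
contact_force: [1.2, 11.9, 3.9]
grip_width: 0.0075
```

```bash
python3 -m crank '[[[-0.1,0,0],[0,0,0]],[[0,0,0],[0,0,0]],[[0,0,0],[0,0,0]]]' | grep -E 'tcp|ct_force'
python3 -m crank '[[[0,0,0],[0,0,0]]]' | grep -E 'tcp|ct_force'
```

```text
tcp_pos: [0.5545, 0.0219, 0.1277]
contact_force: [0.5, 13.5, 2.5]
tcp_pos: [0.5545, 0.0219, 0.1277]
contact_force: [0.6, 13.4, 4.5]
```

```bash
python3 -m crank '[[[-0.08,0,0],[0,0,0]],[[0,0,0],[0,0,0]],[[0,0,0],[0,0,0]]]' | grep -E 'tcp|ct_force'
python3 -m crank '[[[0.2,0,0],[0,0,0]],[[0.15,0,0],[0,0,0]],[[0,0,0],[0,0,0]]]' | grep -E 'tcp|ct_force'
```

```text
tcp_pos: [0.5545, 0.0219, 0.1278]
contact_force: [0.3, 15.7, 3.6]
tcp_pos: [0.5545, 0.0219, 0.1277]
contact_force: [0.5, 6.3, 2.1]
```

```bash
python3 -m crank '[[[0.15,0,-0.05],[0,0,0]],[[0,0,0],[0,0,0]]]' | grep -E 'tcp|ct_force'
python3 -m crank '[[[0,0,0],[0,0,0]],[[0,0,0],[0,0,0]],[[0,0,0],[0,0,0]],[[0,0,0],[0,0,0]]]' 4 | grep -E 'tcp|force|grip_w'
python3 -m crank '[[[0,0,-1],[0,0,0]],[[0,0,-3],[0,0,0]],[[0,0,-4],[0,0,0]],[[4,0,-2],[0,0,0]],[[5,0,0],[0,0,0]]]' | grep -E 'tcp|force|grip_w'
python3 -m crank '[[[5,0,0],[0,0,0]],[[5,0,0],[0,0,0]],[[4,0,0],[0,0,0]],[[0,0,0],[0,0,0]]]' | grep -E 'tcp|clock'
python3 - <<'E'
from h import *
S=optics.grab_frame("scene")[0];T=optics.grab_frame("top")[0]
c=lambda I,u,v,w,h,k:cv2.resize(I[v:v+h,u:u+w],(w*k,h*k),interpolation=cv2.INTER_CUBIC)
cv2.imwrite("pics/a4.png",np.vstack([c(T,265,168,80,29,10),c(S,220,198,80,31,10)])[...,::-1])
E
```

```text
tcp_pos: [0.5544, 0.0219, 0.1278]
contact_force: [3.3, 4.1, -2.3]
tcp_pos: [0.5542, 0.0209, 0.1282]
contact_force: [0.2, -0.1, 0.7]
grip_width: 0.0399
gripper_force: 0.0
tcp_pos: [0.5576, 0.1097, 0.233]
contact_force: [0.7, 1.2, -0.4]
grip_width: 0.0398
gripper_force: 0.0
clock: 21.0
tcp_pos: [0.5545, 0.2597, 0.2283]
```

View pics/a4.png

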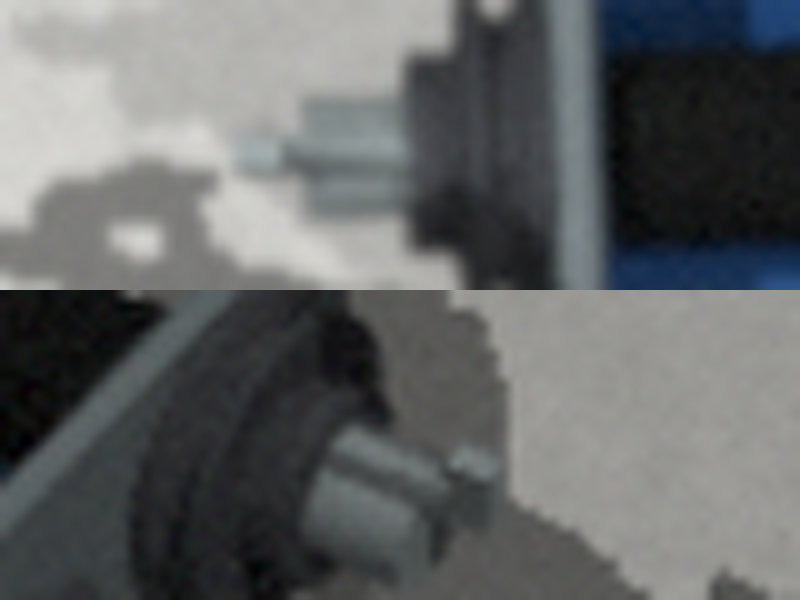

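Top view (upper half): the pulley sits against the plate, hub face at crop x≈410. The key lies straight in the keyway, with its head at (260,153) just outside the shaft end. The scene view (lower half) agrees, and nothing is touching it.

```bash
python3 -c "
from bench import r
print(r.hand_in())"
```

```text
the job is handed in; nothing more can be done
None
```

The job is handed in at about 21 s: I pushed the pulley home against the shoulder, then drove the gib key in with a push of about 16 N until it was tight, about 32 mm under the hub. I let go of the key and left the other things on the bench alone; the verdict was not shown.

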